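Hang the red awl in the ring holder

TASK

In the fossil lab, take the red-handled awl out of the wooden rack and hang it in the brass ring of the holder: lower its shaft through the ring, still in the gripper, until the black finger guard is almost or just resting on the ring, then let go so that it hangs upright with the guard flat on the ring. Leave the blue and yellow awls in their places in the rack.

Things in the scene. Friction and masses are not known exactly. Their poses are not given: they have to be found in the camera images.
- red_awl: Awl with red handle, point down, 176 mm, about 150 g. Origin at the point, z up the axis. From the point up: steel shaft 10 mm thick; cone from 75 mm, 26 mm thick at 97; black guard disc 44 mm wide, 97 to 103; round handle 24 mm thick, 103 to 176: grip it from above. It starts in a rack hole, guard on the rack's top, point 15 mm above the table; raise it 100 mm straight up to clear the rack.
- ring_eye (a point): Centre of the brass ring's hole, level with its top face, 112 mm above the table; z up. Ring lies flat: 56 mm outside, hole 30 mm, 10 mm thick, open below. x points along its steel arm to the fixed holder's post, 105 mm away, no higher than the ring. When the awl is home, its point is 97 mm below this point.
- blue_awl: Same awl but with a blue handle, in another hole of the fixed plywood rack; leave it. Origin at its point, z up its axis. The rack's top is 112 mm above the table, 270 by 70 mm, with three 30 mm holes in one row, 85 mm apart, running roughly along the world x; the handles reach 191 mm above the table; which awl is in which hole varies.
- yellow_awl: Same awl but with a yellow handle, in the remaining hole of the rack; leave it. Origin at its point, z up its axis.
Things that resemble listed ones, but are neither listed nor needed, are in the scene too. What is shaped like the part that bears ring_eye but orange is not meant.

How it is judged:
On the way:
1. the red awl, still held by the fingers, has been lowered well through the ring (point more than 75 mm below the ring's top) (z of red_awl in the frame of ring_eye below -0.075 m and horizontal distance between red_awl and ring_eye below 0.02 m and contact force between the fingers and red_awl above 0.5 N), for 0.1 s.
At the end, for the whole second after the job is handed in: The red awl hangs at rest and released in the brass ring: its point 90 to 104 mm below the ring's top face (home is 97), within 15 mm of the ring's centre line, and the awl within 10 degrees of upright; the blue and yellow awls are within 20 mm of where they began, in the rack (z of red_awl in the frame of ring_eye between -0.104 and -0.09 m and horizontal distance between red_awl and ring_eye below 0.015 m and angle between red_awl's own z axis and vertical below 0.17 rad and linear speed of red_awl below 0.02 m/s and distance of each of blue_awl, yellow_awl from where it was at the start of the episode below 0.02 m); the robot touches nothing.
It fails at once if the blue or the yellow awl is moved more than 20 mm (distance of any of blue_awl, yellow_awl from where it was at the start of the episode above 0.02 m).
It also fails if it takes over 42 s, if anything falls off the work surface, if the arm or the gripper's body presses on something with over 40 N, if the wrist force passes 120 N, or if a joint passes its speed limit or range.

ROBOT

A 7-joint arm with a two-finger parallel gripper is mounted at the origin on the work surface. World frame = base frame: x ahead of the robot, y to its left, z up, the work surface at z = 0. Lengths are in m, angles in rad, forces in N, time in s.
With the tool pointing down it reaches from about 0.4 to 0.925 m from the base axis. Payload 5.6 kg.
Tool frame: the origin (TCP) lies on the centre line of the jaws, within the pads' length; the fingertips stand 11 mm ahead of it and the grasp point (between the pads) lies 8 mm behind it; z points along the fingers, y is the line along which they close (so a half turn about z gives the same grasp; the last joint's range is limited). The gripper opens to 85 mm and grips with 20 to 120 N. Pads are 22 mm wide; open, the fingers measure 114 mm over their backs; the gripper's body (76 mm by 85 mm) begins 54 mm behind the grasp point. The pads swing forward as they close: fully open they stand 13 mm farther back than shut.
Start: joints at [-1.343, 0.468, -0.012, 1.603, 0.006, 1.071, -0.056], TCP at [0.174, 0.626, 0.242] pointing down, gripper open.
Joint ranges: [-2.53, 2.53], [-0.31, 2.02], [-1.57, 1.55], [0.28, 2.44], [-1.29, 4.43], [0.15, 1.84], [-2.92, 2.92]. Speed limits (rad/s): [2.57, 2.57, 3.14, 3.14, 3.14, 3.14, 3.14].

INTERFACE

Orientations are given as a 3x3 rotation matrix whose columns are the frame's x, y, z axes.
In Python, from bench import r gives the robot as it stands. The module is installed in compiled form; this text tells all that it offers.
- The arm moves only by the tool drive_tool, never from a script. Its argument "series" is a list of rows, each a list of 6 numbers: the shift along the tool's x, y, z in mm, then the turn, a rotation vector about the tool's x, y, z in rad. In form: [[dx, dy, dz, rx, ry, rz], ...]. A call has 1 to 20 rows; each row shifts and turns the commanded pose from where the row before left it, along the tool's axes as they then stand; what a row does not reach is not made up. A row lasts 1/12 s, in which the tool goes at most 41.7 mm and 7.16 degrees, less where a joint would pass 70% of its speed; a pose out of reach is approached as far as the arm can. A call is refused whole if a number of a shift passes 41.7 or a number of a turn 0.125, either way. A call with a gripper value outside its range is refused whole. "gripper" is the closure, from -1 (fully open) to 1 (shut), so that 0 is half open, set as the call begins (left out, the last holds). The fingers move at their own pace and stop on an object; "grip_force" is the grip in N (left out, the last holds). Time passes only in rows, so rows that do not move let the fingers close. It gives the time, the measured TCP pose, the force, the opening and the grip force at its end, in the units of the state.
- r.read_state(): the state, without advancing time (a new reading comes with each control period).
- r.grab_frame(name): name is "scene" or "top"; returns a dict with "image" (420x560x3 uint8, blue, green, red), "camera_matrix" (3x3 intrinsics, pixels), "R" (3x3) and "t" (3): a world point X has camera coordinates R X + t. Camera axes: x right, y down, z forward; pixel columns grow to the right and rows downward; lengths in m; the calibration is good to about 2 mm. A picture is of the moment at which its call begins. There is no depth.
- r.sign_off(): hands the job in; it is judged then, once.
Trained networks look in a picture, given as the dict that the camera call returned (one of the last four; its "shot" number tells which), for a name from the list of things; names that differ only in an ending like _2 or _b are one class to them, and where a whole thing is asked for, a point or a joint stands for the part that bears it (a point fixed in the world has none). Each returns a list of dicts, best first, with "p" (0 to 1); they miss things now and then, are a little off and sometimes report something else, mostly with a low value. They report only what shows in the picture. A call takes as long as a camera call. They do not tell look-alikes from the thing itself.
- r.cut_out(picture, target): "region" (420x560 bool, what is visible of it) and "box" ([centre column, centre row, width, height] in pixels, round what is visible of it).
- r.pinpoint(picture, target): "location" ([column, row] in pixels: a listed point, or the origin of a listed thing).
The state is a dict: "clock": time; "joint_pos": joint angles; "qvel": joint speeds; "joint_efforts": joint torques, N m; "tcp_pos": TCP position; "orientation": TCP orientation; "wrist_force": force on the tool from outside, world axes, zero at the start; "moment": the same for the moment, N m; "width": finger opening in m; "grip_force": force on a finger pad.
Only numpy, scipy, OpenCV 4.12 (cv2) and the standard library are available. Lean on these libraries where they do the work, as an engineer would, in place of code of your own. Each camera call takes 0.05 s, during which the arm holds its last target. There are 200 camera calls.

## Working session

There is one attempt and no reset: what is moved stays moved. The work goes in short steps, Python scripts to look and compute and a tool call to move; the robot and the scene stay as the last step left them, time stands still between calls to the robot, and variables do not carry over. Pictures are saved under pics/ and viewed, at most 10 in all, crops included, and the job is handed in when it is done.

Besides the shell and the picture viewer there is one more tool, called after ">>>" by a JSON object that holds its "op" and its "data", one argument or row to a line. drive_tool: Moves the arm, as the interface text tells. Its arguments: {"type":"object","properties":{"series":{"type":"array"},"gripper":{"type":"number"},"grip_force":{"type":"number"}},"required":["series"]}

```bash
mkdir -p pics; cat > h.py <<'E'
import numpy as np, cv2
from bench import r
def ray(f,px,z):
    K,R,t=map(np.array,(f["camera_matrix"],f["R"],f["t"]))
    d=R.T@np.linalg.solve(K,[px[0],px[1],1.]); c=-R.T@t
    return c+d*(z-c[2])/d[2]
def proj(f,X):
    p=np.array(f["camera_matrix"])@(np.array(f["R"])@np.array(X)+np.array(f["t"])); return p[:2]/p[2]
def tri(fs,pxs):
    A=[];b=[]
    for f,px in zip(fs,pxs):
        R,t=np.array(f["R"]),np.array(f["t"]); d=R.T@np.linalg.solve(np.array(f["camera_matrix"]),[px[0],px[1],1.]); d/=np.linalg.norm(d)
        P=np.eye(3)-np.outer(d,d); A.append(P); b.append(P@(-R.T@t))
    return np.linalg.lstsq(np.vstack(A),np.hstack(b),rcond=None)[0]
E
python3 - <<'E'
from h import *
np.set_printoptions(precision=4,suppress=True)
s=r.read_state(); print(s["clock"],s["tcp_pos"],s["orientation"])
fs={n:r.grab_frame(n) for n in("scene","top")}
for n,f in fs.items():
    cv2.imwrite(f"pics/{n}0.png",f["image"]); print(n,-np.array(f["R"]).T@f["t"])
    for t in("red_awl","blue_awl","yellow_awl","ring_eye"):
        for d in r.pinpoint(f,t)[:3]: print(t,d["p"],np.array(d["location"]),ray(f,d["location"],.112 if t=="ring_eye" else .015))
        for d in r.cut_out(f,t)[:3]: print("   cut",d["p"],np.array(d["box"]))
E
```

```text
0.0 [0.1738 0.6258 0.2413] [[-0.9635  0.2676 -0.0004]
 [ 0.2676  0.9635 -0.0018]
 [-0.0001 -0.0019 -1.    ]]
scene [ 1.3159 -0.611   0.8768]
red_awl 0.57 [373.5 215.2] [0.607  0.1705 0.015 ]
red_awl 0.19 [332.7 185. ] [0.4479 0.1664 0.015 ]
   cut 0.59 [382.5 182.3  17.7  54. ]
blue_awl 0.96 [349.6 197.1] [0.5153 0.1693 0.015 ]
   cut 0.76 [355.6 167.2  21.8  57.5]
yellow_awl 0.85 [335.1 184.6] [0.4502 0.1729 0.015 ]
   cut 0.89 [334.8 152.6  13.3  53.8]
ring_eye 0.97 [243.8 235.5] [ 0.5785 -0.1946  0.112 ]
ring_eye 0.75 [243.8 170.3] [ 0.3703 -0.0665  0.112 ]
ring_eye 0.64 [141.4 198.5] [ 0.3322 -0.3247  0.112 ]
   cut 0.88 [278.6 271.4  91.6  88.4]
   cut 0.63 [173.1 229.3  81.7  77.2]
   cut 0.6 [271.9 199.9  75.7  74.1]
top [ 0.2019 -0.0544  1.3474]
red_awl 0.7 [196.9 181.7] [0.6063 0.1732 0.015 ]
   cut 0.84 [188.  164.8  23.2  25. ]
blue_awl 0.78 [191.6 212.9] [0.5239 0.1804 0.015 ]
   cut 0.59 [187.8 202.2  21.2  25.3]
yellow_awl 0.8 [196.4 250.3] [0.429  0.1612 0.015 ]
   cut 0.63 [186.2 239.4  16.3  20.3]
   cut 0.16 [324.6 167.7  62.1  60.5]
ring_eye 0.89 [346.5 182.3] [ 0.5892 -0.1976  0.112 ]
ring_eye 0.63 [403.8 291.8] [ 0.3358 -0.3296  0.112 ]
ring_eye 0.59 [288.2 271.7] [ 0.3713 -0.0671  0.112 ]
   cut 0.81 [272.9 248.8  56.5  74.9]
   cut 0.6 [378.1 268.8  73.1  70.2]
```

View pics/scene0.png

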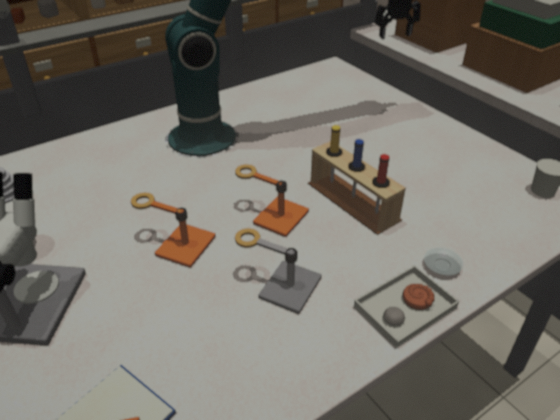

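View pics/top0.png

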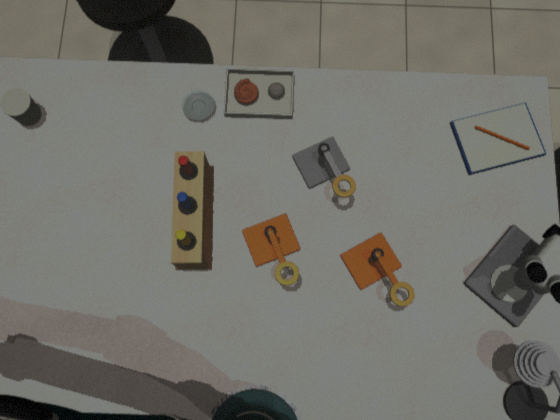

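The scene picture shows the red awl as the front awl in the rack (handle at about 383,167) and the grey-based holder with its ring at (248,237); the two orange holders are decoys. In the top view, the red handle is at (184,161) and the ring at (344,186).

```bash
python3 - <<'E'
from h import *
np.set_printoptions(precision=4,suppress=True)
fs={n:r.grab_frame(n) for n in("scene","top")}
def blob(f,lo,hi,x,y,w,fill=False):
    hsv=cv2.cvtColor(f["image"],cv2.COLOR_BGR2HSV); m=cv2.inRange(hsv,lo,hi)
    k=np.zeros_like(m);k[y-w:y+w,x-w:x+w]=255; m&=k
    c=max(cv2.findContours(m,cv2.RETR_EXTERNAL,cv2.CHAIN_APPROX_NONE)[0],key=cv2.contourArea)
    return c
rings={}
for n,(x,y) in {"scene":(247,238),"top":(344,186)}.items():
    c=blob(fs[n],(12,100,60),(35,255,255),x,y,18)
    e=cv2.fitEllipse(c); rings[n]=e; print(n,e,ray(fs[n],e[0],.107))
for n,(x,y) in {"scene":(383,167),"top":(184,161)}.items():
    hsv=cv2.cvtColor(fs[n]["image"],cv2.COLOR_BGR2HSV); hsv[...,0]=(hsv[...,0].astype(int)+90)%180
    m=cv2.inRange(hsv,(80,130,60),(100,255,255));k=np.zeros_like(m);k[y-22:y+22,x-22:x+22]=1;m*=k
    print(n,"red",cv2.boundingRect(m))
print(tri([fs["scene"],fs["top"]],[rings["scene"][0],rings["top"][0]]))
a=cv2.resize(fs["scene"]["image"][120:230,300:410],(396,396),interpolation=2)
b=cv2.resize(fs["top"]["image"][140:280,150:290],(396,396),interpolation=2)
cv2.imwrite("pics/c1.png",np.hstack([a,b]))
for col,zs in (("handle top expected",.191),):
    pass
for nm,u,v in(("r",.606,.176),):
    for z in(.112,.191): print(z,[proj(fs[n],[u,v,z]) for n in fs])
E
```

```text
scene ((246.84498596191406, 237.20291137695312), (16.81279754638672, 22.851804733276367), 83.32148742675781) [ 0.5821 -0.1893  0.107 ]
top ((343.7335205078125, 185.5908966064453), (21.20652961730957, 22.26106834411621), 108.44831085205078) [ 0.5824 -0.1917  0.107 ]
scene red (378, 155, 11, 28)
top red (178, 156, 10, 9)
[ 0.5826 -0.1907  0.1079]
0.112 [array([379.3402, 183.6922]), array([189.6915, 169.7103])]
0.191 [array([383.3434, 156.6309]), array([184.0247, 158.4975])]
```

View pics/c1.png

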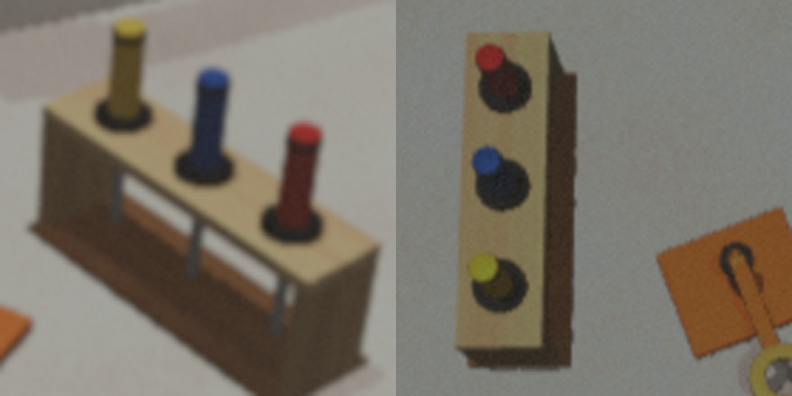

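The crop shows all three awls upright with their guards on the rack. The red one's top face is at about (183.2,160.5) in the top picture and (384.7,156.7) in the scene picture.

```bash
python3 - <<'E'
from h import *
np.set_printoptions(precision=4,suppress=True)
fs=[r.grab_frame(n) for n in("scene","top")]
P=[]
for n,s,t in(("r",(305,132),(490,58)),("b",(212,79),(487,161)),("y",(130,29),(484,267))):
    s=np.array(s)/3.6+[300,120]; t=(np.array(t)-[396,0])/(396/140)+[150,140]
    print(n,ray(fs[0],s,.191),ray(fs[1],t,.191),tri(fs,[s,t])); P.append(tri(fs,[s,t]))
g=(np.array((505,86))-[396,0])/(396/140)+[150,140]; print("guard",ray(fs[1],g,.118))
g=np.array((292,222))/3.6+[300,120]; print("guard scene",ray(fs[0],g,.118))
d=P[0]-P[2]; print("row",np.arctan2(d[1],d[0]),np.linalg.norm(d))
s=r.read_state();R=np.array(s["orientation"]);print("yaw x",np.arctan2(R[1,0],R[0,0]),s["tcp_pos"],s["clock"])
E
```

```text
r [0.6079 0.1786 0.191 ] [0.6012 0.1774 0.191 ] [0.6039 0.18   0.1875]
b [0.5247 0.1716 0.191 ] [0.5167 0.1729 0.191 ] [0.519  0.1752 0.1863]
y [0.442  0.1679 0.191 ] [0.4326 0.1684 0.191 ] [0.4349 0.1714 0.1857]
guard [0.6022 0.1775 0.118 ]
guard scene [0.6079 0.1791 0.118 ]
row 0.05102026222246945 0.16922062589141357
yaw x 2.8707097816830016 [0.1739 0.6263 0.2423] 1.1
```

>>> {"op": "drive_tool", "data": {
  "series": [
    [0, 0, -7, 0, 0, -0.107],
    [0, 0, -7, 0, 0, -0.107],
    [0, 0, -6, 0, 0, -0.107],
    [-24, -27.6, 0, 0, 0, 0],
    [-24, -27.6, 0, 0, 0, 0],
    [-24, -27.6, 0, 0, 0, 0],
    [-24, -27.6, 0, 0, 0, 0],
    [-24, -27.6, 0, 0, 0, 0],
    [-24, -27.6, 0, 0, 0, 0],
    [-24, -27.6, 0, 0, 0, 0],
    [-24, -27.6, 0, 0, 0, 0],
    [-24, -27.6, 0, 0, 0, 0],
    [-24, -27.6, 0, 0, 0, 0],
    [-24, -27.6, 0, 0, 0, 0],
    [-24, -27.6, 0, 0, 0, 0],
    [-24, -27.6, 0, 0, 0, 0],
    [-24, -27.6, 0, 0, 0, 0],
    [-24, -27.6, 0, 0, 0, 0],
    [-24, -27.6, 0, 0, 0, 0],
    [-24, -27.6, 0, 0, 0, 0]
  ],
  "gripper": -1
}}

```text
clock: 2.77
tcp_pos: [0.606, 0.1768, 0.2625]
orientation: [[-0.999, -0.05, 0.0], [-0.05, 0.999, 0.0], [-0.0, 0.0, -1.0]]
wrist_force: [0.4, 1.0, -0.0]
width: 0.0853
grip_force: 0.0
```

Take one close look before descending.

```bash
python3 - <<'E'
from h import *
f=r.grab_frame("scene"); s=r.read_state(); print(s["tcp_pos"],s["wrist_force"],s["joint_pos"])
x,y=proj(f,s["tcp_pos"]).astype(int); print(x,y)
a=f["image"][max(0,y-50):y+110,max(0,x-80):x+80]; cv2.imwrite("pics/c2.png",cv2.resize(a,None,fx=3.5,fy=3.5,interpolation=2))
E
```

```text
[0.61113247 0.16827713 0.26252441] [ 3.40702686 -5.52311401  1.92612253] [-0.4509282   0.41839444  0.16946888  1.63684701 -0.07044377  1.0895693
  1.34791114]
386 132
```

View pics/c2.png

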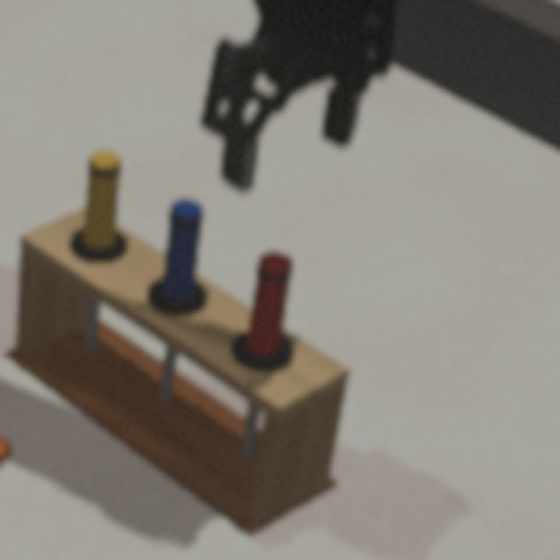

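The gripper is above the rack, roughly over the red awl (handle top at about crop 275,262). The TCP hasn't settled yet, so I'll wait two rows.

>>> {"op": "drive_tool", "data": {
  "series": [
    [0, 0, 0, 0, 0, 0],
    [0, 0, 0, 0, 0, 0],
    [0, 0, 0, 0, 0, 0]
  ]
}}

```text
clock: 3.07
tcp_pos: [0.6041, 0.1795, 0.2622]
orientation: [[-0.999, -0.052, -0.001], [-0.052, 0.999, 0.001], [0.001, 0.001, -1.0]]
wrist_force: [0.3, 0.6, -0.7]
width: 0.0853
grip_force: 0.0
```

>>> {"op": "drive_tool", "data": {
  "series": [
    [0, -1, 12, 0, 0, 0],
    [0, 0, 12, 0, 0, 0],
    [0, 0, 12, 0, 0, 0],
    [0, 0, 12, 0, 0, 0],
    [0, 0, 12, 0, 0, 0],
    [0, 0, 12, 0, 0, 0],
    [0, 0, 12, 0, 0, 0],
    [0, 0, 12, 0, 0, 0],
    [0, 0, 12, 0, 0, 0],
    [0, 0, 0, 0, 0, 0],
    [0, 0, 0, 0, 0, 0]
  ]
}}

```text
clock: 3.98
tcp_pos: [0.6046, 0.1769, 0.1534]
orientation: [[-0.999, -0.05, -0.001], [-0.05, 0.999, -0.001], [0.001, -0.0, -1.0]]
wrist_force: [0.7, -0.3, 0.7]
width: 0.0853
grip_force: 0.0
```

```bash
python3 - <<'E'
from h import *
f=r.grab_frame("scene"); g=r.grab_frame("top"); s=r.read_state(); print(s["tcp_pos"],s["wrist_force"])
x,y=proj(f,s["tcp_pos"]).astype(int)
u,v=proj(g,s["tcp_pos"]).astype(int)
c=lambda a:cv2.resize(a,(400,400),interpolation=2)
cv2.imwrite("pics/c3.png",np.hstack([c(f["image"][y-50:y+50,x-50:x+50]),c(g["image"][v-50:v+50,u-50:u+50])]))
E
```

```text
[0.60547233 0.17723626 0.1548197 ] [-0.42589077 -0.19990326 -0.54033814]
```

View pics/c3.png

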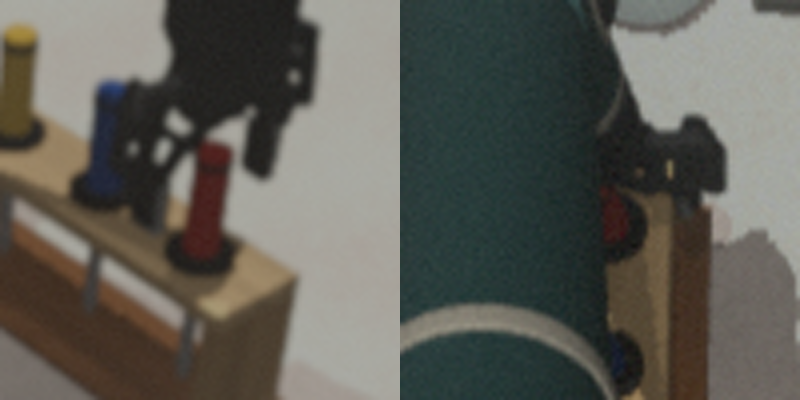

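In both crops the fingers straddle the red handle and the blue awl is untouched. Closing now.

>>> {"op": "drive_tool", "data": {
  "series": [
    [0, 0, 0, 0, 0, 0],
    [0, 0, 0, 0, 0, 0],
    [0, 0, 0, 0, 0, 0],
    [0, 0, 0, 0, 0, 0],
    [0, 0, 0, 0, 0, 0],
    [0, 0, 0, 0, 0, 0],
    [0, 0, 0, 0, 0, 0],
    [0, 0, 0, 0, 0, 0],
    [0, 0, 0, 0, 0, 0],
    [0, 0, 0, 0, 0, 0],
    [0, 0, 0, 0, 0, 0],
    [0, 0, 0, 0, 0, 0]
  ],
  "gripper": 1,
  "grip_force": 60
}}

```text
clock: 5.08
tcp_pos: [0.6051, 0.1784, 0.1547]
orientation: [[-0.999, -0.051, 0.001], [-0.051, 0.999, 0.002], [-0.001, 0.002, -1.0]]
wrist_force: [-0.4, 5.1, 3.6]
width: 0.0228
grip_force: 58.6
```

>>> {"op": "drive_tool", "data": {
  "series": [
    [0, 0, -8, 0, 0, 0],
    [0, 0, -10, 0, 0, 0],
    [0, 0, -12, 0, 0, 0],
    [0, 0, -12, 0, 0, 0],
    [0, 0, -12, 0, 0, 0],
    [0, 0, -12, 0, 0, 0],
    [0, 0, -12, 0, 0, 0],
    [0, 0, -12, 0, 0, 0],
    [0, 0, -12, 0, 0, 0],
    [0, 0, -12, 0, 0, 0],
    [0, 0, -12, 0, 0, 0],
    [0, 0, -4, 0, 0, 0],
    [0, 0, 0, 0, 0, 0],
    [0, 0, 0, 0, 0, 0]
  ]
}}

```text
clock: 6.25
tcp_pos: [0.6048, 0.1771, 0.2842]
orientation: [[-0.999, -0.05, -0.0], [-0.05, 0.999, -0.0], [0.0, -0.0, -1.0]]
wrist_force: [0.3, -0.1, -1.5]
width: 0.0227
grip_force: 58.6
```

```bash
python3 - <<'E'
from h import *
f=r.grab_frame("scene"); s=r.read_state(); print(s["tcp_pos"],s["wrist_force"],s["width"],s["grip_force"])
x,y=proj(f,s["tcp_pos"]).astype(int)
cv2.imwrite("pics/c4.png",cv2.resize(f["image"][max(0,y-40):y+120,x-80:x+80],None,fx=3.5,fy=3.5,interpolation=2))
E
```

```text
[0.60455317 0.17704554 0.28361349] [ 0.87625745  0.30052816 -1.07652969] 0.02245784485399262 58.58570158481598
```

View pics/c4.png

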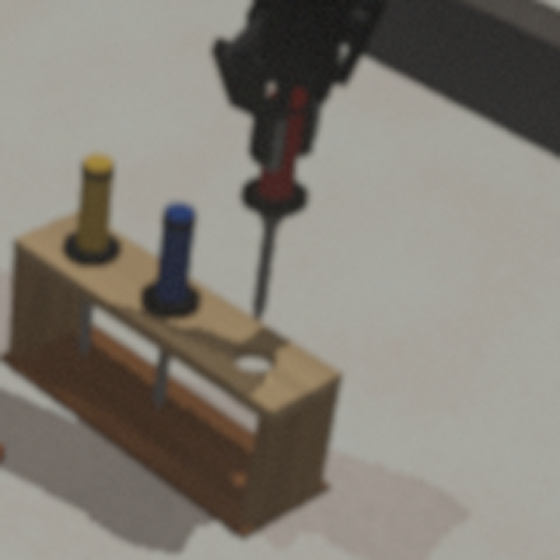

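The red awl is out of the rack, with its point at about (258,315) and its guard at (275,195) in the crop. It seems to lean a little, and I'll measure that. Blue and yellow are in place. Carrying it over the ring.

>>> {"op": "drive_tool", "data": {
  "series": [
    [2, -15, -3, 0, 0, 0],
    [3.3, -30.5, -3, 0, 0, 0],
    [3.3, -30.5, -3, 0, 0, 0],
    [3.3, -30.5, -3, 0, 0, 0],
    [3.3, -30.5, -3, 0, 0, 0],
    [3.3, -30.5, 0, 0, 0, 0],
    [3.3, -30.5, 0, 0, 0, 0],
    [3.3, -30.5, 0, 0, 0, 0],
    [3.3, -30.5, 0, 0, 0, 0],
    [3.3, -30.5, 0, 0, 0, 0],
    [3.3, -30.5, 0, 0, 0, 0],
    [3.3, -30.5, 0, 0, 0, 0],
    [2.5, -15, 0, 0, 0, 0],
    [0, 0, 0, 0, 0, 0],
    [0, 0, 0, 0, 0, 0],
    [0, 0, 0, 0, 0, 0]
  ]
}}

```text
clock: 7.63
tcp_pos: [0.5822, -0.1893, 0.2988]
orientation: [[-0.999, -0.051, -0.001], [-0.051, 0.999, 0.001], [0.001, 0.001, -1.0]]
wrist_force: [-0.5, 0.2, -1.6]
width: 0.0229
grip_force: 58.7
```

```bash
python3 - <<'E'
from h import *
f=r.grab_frame("scene");g=r.grab_frame("top"); s=r.read_state(); print(s["tcp_pos"],s["width"],s["orientation"])
X=np.array(s["tcp_pos"]);x,y=proj(f,X).astype(int);u,v=proj(g,X).astype(int); print(x,y,u,v)
for n,q in(("s",f),("t",g)): print(n,[(d["p"],d["location"]) for d in r.pinpoint(q,"red_awl")[:2]],[(d["p"],d["box"]) for d in r.cut_out(q,"red_awl")[:2]])
c=lambda a:cv2.resize(a,(400,480),interpolation=2)
y0=max(0,y-30);print(x-50,y0,u-50,v-60)
cv2.imwrite("pics/c5.png",np.hstack([c(f["image"][y0:y0+120,x-50:x+50]),c(g["image"][v-60:v+60,u-50:u+50])]))
E
```

```text
[ 0.58263358 -0.1883986   0.29903516] 0.022501123940308076 [[-9.98626833e-01 -5.23856412e-02 -4.38224147e-04]
 [-5.23860270e-02  9.98626485e-01  9.20889798e-04]
 [ 3.89380837e-04  9.42582085e-04 -9.99999480e-01]]
243 163 352 158
s [(0.71, [244.9, 218.0])] [(0.75, [245.2, 181.2, 18.9, 67.3]), (0.69, [334.5, 152.3, 11.7, 52.4])]
t [] []
193 133 302 98
```

View pics/c5.png

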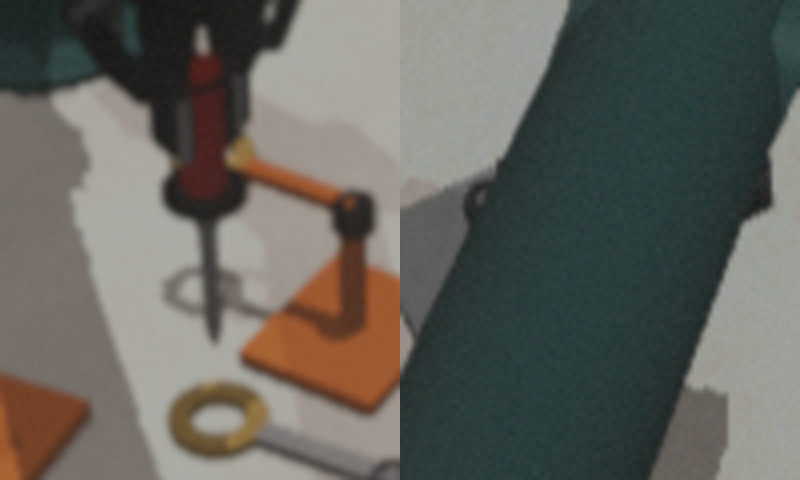

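The awl hangs above the ring: guard at (244,181), point at (246.5,218), ring centre at (247,237) in full scene pixels. The arm hides the top view, so I'll fit the tilt from the scene view.

```bash
python3 - <<'E'
from h import *
from scipy.optimize import least_squares
f=r.grab_frame("scene"); s=r.read_state(); T=np.array(s["tcp_pos"]);print(T,s["clock"])
obs=[(.076+.1,(244.2,148)),(.1,(244.2,181.2)),(0,(246.5,218))]
for z,p in obs: print(z,p,proj(f,T+[0,0,z-.1395]))
# tilt in x (dx/dz) and y, about the grasp point (TCP + 8mm up)
G=T+[0,0,.008]
for mode in("x","xy"):
    def res(p):
        a=p[0]; b=p[1] if mode=="xy" else 0
        return np.concatenate([proj(f,G+[a*(z-.1475)+p[2]*(mode!="xy"),b*(z-.1475),z-.1475])-np.array(o) for z,o in obs])
    q=least_squares(res,[0,0,0]); print(mode,q.x,q.fun)
print("ring",proj(f,[.5825,-.190,.112]))
E
```

```text
[ 0.58267591 -0.18923729  0.29928323] 7.9833
0.176 (244.2, 148) [242.47479651 147.84267556]
0.1 (244.2, 181.2) [244.11436846 180.27933056]
0 (246.5, 218) [246.05818952 218.73513164]
x [0.02538075 0.         0.00313724] [-0.65537045  0.7575917   0.42670709 -0.44559248 -0.59406054  0.58105237]
xy [ 0.00714771 -0.00587338  0.        ] [-1.74448089 -0.08195467 -0.05551276 -1.0511944  -0.35547017  0.31583332]
ring [246.5678099  235.71344625]
```

Awl vertical and aligned to within about 2 mm, which is plenty. First the shaft goes through the ring.

>>> {"op": "drive_tool", "data": {
  "series": [
    [0, 0, 8, 0, 0, 0],
    [0, 0, 8, 0, 0, 0],
    [0, 0, 8, 0, 0, 0],
    [0, 0, 8, 0, 0, 0],
    [0, 0, 8, 0, 0, 0],
    [0, 0, 8, 0, 0, 0],
    [0, 0, 8, 0, 0, 0],
    [0, 0, 8, 0, 0, 0],
    [0, 0, 8, 0, 0, 0],
    [0, 0, 8, 0, 0, 0],
    [0, 0, 8, 0, 0, 0],
    [0, 0, 8, 0, 0, 0],
    [0, 0, 6, 0, 0, 0],
    [0, 0, 0, 0, 0, 0],
    [0, 0, 0, 0, 0, 0]
  ]
}}

```text
clock: 9.23
tcp_pos: [0.5824, -0.1899, 0.1969]
orientation: [[-0.999, -0.05, -0.001], [-0.05, 0.999, 0.0], [0.001, 0.0, -1.0]]
wrist_force: [0.0, -1.0, -1.2]
width: 0.0227
grip_force: 58.7
```

```bash
python3 - <<'E'
from h import *
f=r.grab_frame("scene"); s=r.read_state(); print(s["tcp_pos"],s["wrist_force"])
print(193,170);cv2.imwrite("pics/c6.png",cv2.resize(f["image"][170:290,193:313],(600,600),interpolation=2))
E
```

```text
[ 0.58271389 -0.19004913  0.19742392] [ 0.6412606   1.18020108 -0.72350089]
193 170
```

View pics/c6.png

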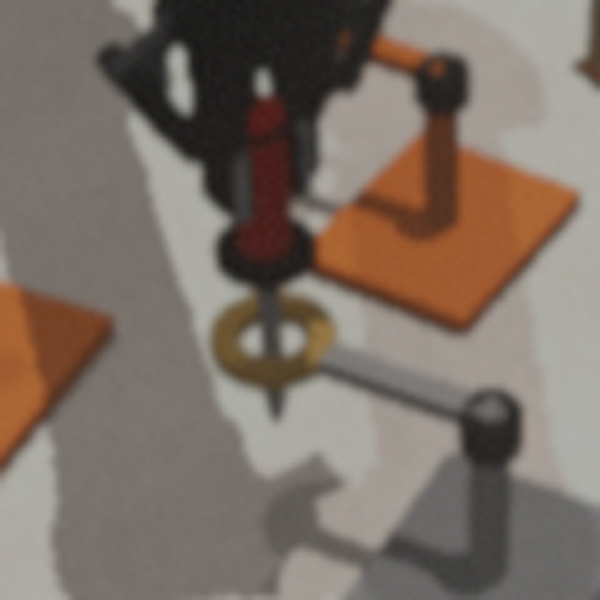

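The shaft passes through the middle of the brass ring (shaft at crop 272,345, hole centre about 274,340), with no contact. Lowering on.

>>> {"op": "drive_tool", "data": {
  "series": [
    [0, 0, 5, 0, 0, 0],
    [0, 0, 5, 0, 0, 0],
    [0, 0, 5, 0, 0, 0],
    [0, 0, 5, 0, 0, 0],
    [0, 0, 5, 0, 0, 0],
    [0, 0, 5, 0, 0, 0],
    [0, 0, 4, 0, 0, 0],
    [0, 0, 3, 0, 0, 0],
    [0, 0, 2, 0, 0, 0],
    [0, 0, 0, 0, 0, 0],
    [0, 0, 0, 0, 0, 0],
    [0, 0, 0, 0, 0, 0]
  ]
}}

```text
clock: 10.28
tcp_pos: [0.5827, -0.1901, 0.1586]
orientation: [[-0.999, -0.05, 0.001], [-0.05, 0.999, -0.0], [-0.001, -0.0, -1.0]]
wrist_force: [-0.4, 0.6, -1.9]
width: 0.0228
grip_force: 58.7
```

>>> {"op": "drive_tool", "data": {
  "series": [
    [0, 0, 1, 0, 0, 0],
    [0, 0, 1, 0, 0, 0],
    [0, 0, 1, 0, 0, 0],
    [0, 0, 0, 0, 0, 0],
    [0, 0, 0, 0, 0, 0]
  ]
}}

```text
clock: 10.7
tcp_pos: [0.5825, -0.1899, 0.1552]
orientation: [[-0.999, -0.05, -0.0], [-0.05, 0.999, 0.0], [0.0, 0.0, -1.0]]
wrist_force: [-0.4, 0.2, -0.3]
width: 0.0226
grip_force: 58.7
```

```bash
python3 - <<'E'
from h import *
f=r.grab_frame("scene"); s=r.read_state(); print(s["tcp_pos"],s["wrist_force"])
cv2.imwrite("pics/c7.png",cv2.resize(f["image"][180:280,193:293],(600,600),interpolation=2))
E
```

```text
[ 0.58253061 -0.18995502  0.15528102] [-0.04082581 -0.10929218 -1.20715943]
```

View pics/c7.png

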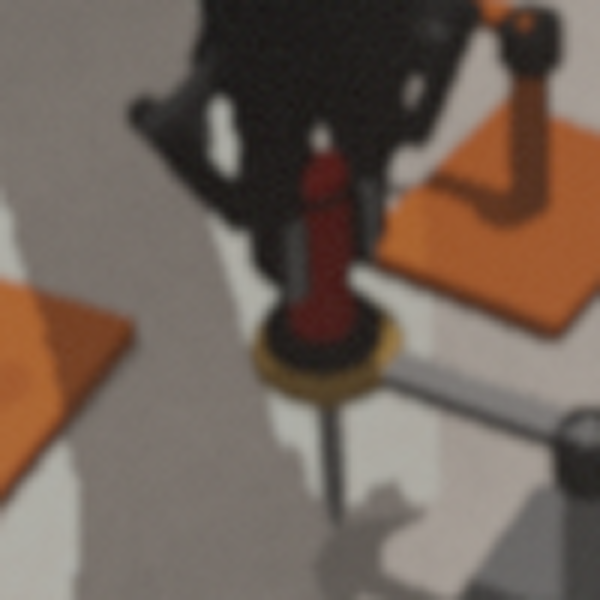

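The guard sits on or just above the ring, centred at crop (325,345). Releasing, then straight up.

>>> {"op": "drive_tool", "data": {
  "series": [
    [0, 0, 0, 0, 0, 0],
    [0, 0, 0, 0, 0, 0],
    [0, 0, 0, 0, 0, 0],
    [0, 0, 0, 0, 0, 0],
    [0, 0, 0, 0, 0, 0],
    [0, 0, 0, 0, 0, 0],
    [0, 0, 0, 0, 0, 0],
    [0, 0, 0, 0, 0, 0],
    [0, 0, 0, 0, 0, 0],
    [0, 0, 0, 0, 0, 0]
  ],
  "gripper": -1
}}

```text
clock: 11.58
tcp_pos: [0.5825, -0.1899, 0.1553]
orientation: [[-0.999, -0.05, 0.0], [-0.05, 0.999, 0.0], [-0.0, 0.0, -1.0]]
wrist_force: [0.4, 0.2, 0.7]
width: 0.0854
grip_force: 0.0
```

>>> {"op": "drive_tool", "data": {
  "series": [
    [0, 0, -8, 0, 0, 0],
    [0, 0, -10, 0, 0, 0],
    [0, 0, -12, 0, 0, 0],
    [0, 0, -12, 0, 0, 0],
    [0, 0, -12, 0, 0, 0],
    [0, 0, -12, 0, 0, 0],
    [0, 0, -12, 0, 0, 0],
    [0, 0, -12, 0, 0, 0],
    [0, 0, -12, 0, 0, 0],
    [0, 0, -12, 0, 0, 0],
    [0, 0, -6, 0, 0, 0],
    [0, 0, 0, 0, 0, 0],
    [0, 0, 0, 0, 0, 0],
    [0, 0, 0, 0, 0, 0]
  ]
}}

```text
clock: 12.75
tcp_pos: [0.5821, -0.1898, 0.2746]
orientation: [[-0.999, -0.05, -0.001], [-0.05, 0.999, 0.0], [0.001, 0.0, -1.0]]
wrist_force: [0.6, 0.3, -0.4]
width: 0.0853
grip_force: 0.0
```

```bash
python3 - <<'E'
from h import *
f=r.grab_frame("scene"); s=r.read_state(); print(s["tcp_pos"],s["wrist_force"],s["width"],s["clock"])
cv2.imwrite("pics/c8.png",cv2.resize(f["image"][110:290,180:420],(800,600),interpolation=2))
E
```

```text
[ 0.58208417 -0.18973246  0.2743759 ] [ 0.35785708 -0.13068195 -0.07805703] 0.0855320020099514 12.8
```

View pics/c8.png

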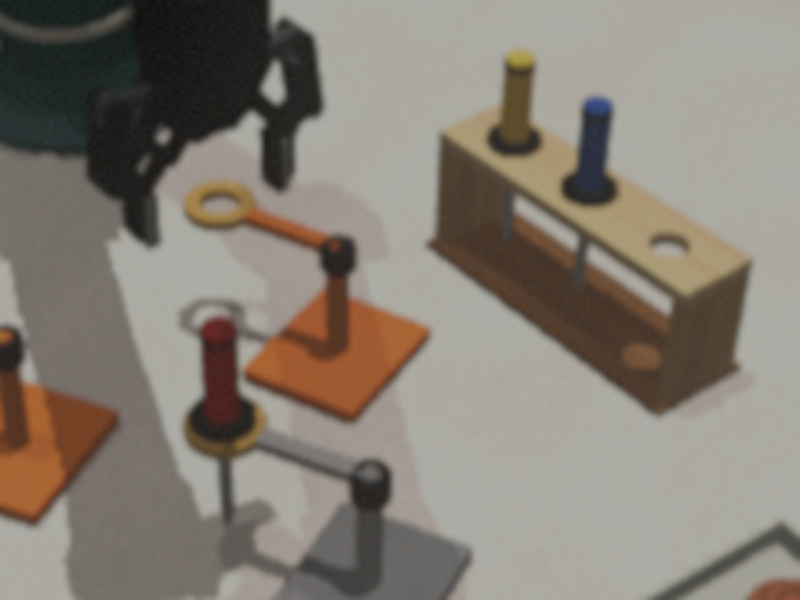

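The red awl hangs upright in the brass ring of the grey holder (guard at crop 225,425). The gripper is clear, and the blue and yellow awls are still in the rack.

```bash
python3 -c "
from bench import r
print(r.sign_off())"
```

```text
the job is handed in; nothing more can be done
None
```

The red awl hangs upright and released in the brass ring with its guard on the ring; the blue and yellow awls are still in the rack, and the job was handed in at about 13 s, with no verdict returned.

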